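# Hold a retaining ring open at the groove of a signal-head swivel

### The job

Pick up the circlip pliers lying across the parts tray (the retaining ring is already on their tips), squeeze the handles right in so the ring opens fully, and slide the open ring down over the spigot of the swivel bracket whose groove is still empty, until the ring lies level round the groove just on the thrust washer. Finish there without letting go: keep hold of the pliers with the handles squeezed and the ring held open at the groove, resting only lightly on the washer, so that I can line it up before it is let in. Leave the other things on the bench where they are.

Things in the scene. Friction and masses are not known exactly. Their poses are not given: they have to be found in the camera images.
- pliers: External circlip pliers, tips bent down, 225 mm long with ring, 0.18 kg, steel head, black handles, lying flat across the tray, tips and ring hanging outside. Origin on the pivot axis at half thickness; x to the tips, z up. Levers 12 mm thick. Straight black handles run 24 to 112 mm behind the pivot. Sprung: squeezing spreads tips and ring, letting go closes them. The ring cannot fall off.
- grip (a point): Where to squeeze the pliers from above: midway between the handles, 50 mm behind the pivot, at half height (handles 12 mm high). Outer width here 54 mm free, 36 mm squeezed to the stop (faces then parallel), about 9 N on each handle. As the handles swing in, the pliers creep 5 mm forward in the fingers: the ring then lies 138 mm ahead of the fingers. Turns with the pliers, x to the tips.
- ring (a point): Centre of the opened ring, 83 mm ahead of the pivot (133 mm ahead of point grip), 20 mm below it; z is the ring's axis. Black spring steel, 2.5 mm thick, 5 mm wide, its two lugs on the tips. Fully open it is round, 47 mm inside, 57 mm outside (lugs reach 34 mm from the centre); free it is only about 37 mm inside and will not pass the 40 mm spigot.
- jaw_left (a joint): Opening of the pliers: 0 with the handles free (ring closed), 0.185 rad squeezed to the stop (ring fully open).
- tray: Open aluminium parts tray, 96 x 180 x 40 mm, 3 mm walls, fixed on the bench; origin under its centre, x across its short side (the way the pliers point). Inside, its floor is free up to 9 mm high. The pliers' pivot lies on its front (+x) rim, the handles on its rear rim.
- swivel_open: Signal-head swivel bracket still without its ring: round aluminium flange 90 mm, boss 60 mm, dark serrated collar 66 mm, steel thrust washer 58 mm wide (top 53 mm above the bench), and an upright 40 mm spigot, top 67 mm above the bench, its last 4 mm chamfered to 32 mm. Origin under its centre; fixed.
- groove (a point): Centre of the empty ring groove of that bracket, on the spigot's axis, 54.8 mm above the bench; the groove runs from the washer's top (53 mm) to 56.5 mm. A ring lying on the washer has its centre 0.5 mm below this point.
- swivel_done: The other, finished bracket: the same shape and size, but a flat black ring, 50 mm outside with two lugs, already sits on its washer in the groove. Origin under its centre; fixed on the bench.
- visor_clip: Red polycarbonate visor clip, 40 x 18 x 19 mm, loose; bystander.
- spade1: Zinc spade connector, 26 mm long, 5 mm high, loose; bystander.
- spade2: Second such spade connector; bystander.
- load_switch: Orange load switch, 46 x 46 x 46 mm with a black turn handle, loose; bystander.
- bush: Brass bush, 32 mm across, 12 mm high, loose; bystander.
- screwdriver: Screwdriver, 170 mm long, loose; bystander.
- grease_tin: Small round steel tin, 64 mm across, 45 mm high, loose; bystander.
There are look-alikes about, which are no part of the job. Leave any yellow look-alike of the pliers alone.

How it is judged:
On the way, in this order (a step that is already met when the one before it is completed fails the run):
1. the pliers are lifted clear of the tray (height (world z) of pliers above 0.062 m and contact force between pliers and tray below 0.05 N), for 0.1 s.
2. the opened ring is round the end of the empty spigot, above its groove (horizontal distance between ring and groove below 0.006 m and z of ring in the frame of groove between 0.004 and 0.012 m and value of joint jaw_left above 0.13 rad), for 0.02 s.
At the end, for the whole second after the job is handed in: Pliers still held (over 3 N) and squeezed (opening over 0.15 rad); ring centre within 5 mm of the empty spigot's axis and from 3 mm below to 2.5 mm above the groove's centre, level within 0.09 rad, at rest, pressing on the bracket with under 15 N (horizontal distance between ring and groove below 0.005 m and z of ring in the frame of groove between -0.003 and 0.0025 m and angle between ring's own z axis and vertical below 0.09 rad and value of joint jaw_left above 0.15 rad and contact force between the fingers and pliers above 3 N and contact force between pliers and swivel_open below 15 N and linear speed of pliers below 0.03 m/s); the arm keeps its last pose, push and grip.
It fails at once if a bystander is pushed more than 25 mm from its place (distance of any of visor_clip, spade1, spade2, load_switch, bush, screwdriver, grease_tin from where it was at the start of the episode above 0.025 m).
It also fails if it takes over 38 s, if anything falls off the work surface, if the arm or the gripper's body presses on something with over 40 N, if the wrist force passes 120 N, or if a joint passes its speed limit or range.

### The arm

A 6-joint arm with a two-finger parallel gripper is mounted at the origin on the work surface. World frame = base frame: x ahead of the robot, y to its left, z up, the work surface at z = 0. Lengths are in m, angles in rad, forces in N, time in s.
With the tool pointing down it reaches from about 0.35 to 0.975 m from the base axis. Payload 7.1 kg.
Tool frame: the origin (TCP) lies midway between the tips of the shut fingers; the grasp point (between the pads) lies 19 mm behind it; z points along the fingers, y is the line along which they close (so a half turn about z gives the same grasp; the last joint's range is limited). The gripper opens to 88 mm and grips with 3 to 60 N. Pads are 20 mm wide; open, the fingers measure 115 mm over their backs; the gripper's body (75 mm by 178 mm) begins 61 mm behind the grasp point.
Start: joints at [1.23, 0.423, 1.63, -0, 1.089, -0.019], TCP at [0.198, 0.593, 0.223] pointing down, gripper open.
Joint ranges: [-3, 3], [-0.9, 2.11], [0.09, 2.58], [-1.31, 4.45], [0.11, 2.69], [-2.54, 2.54]. Speed limits (rad/s): [2.39, 2.39, 3.01, 3.14, 3.14, 3.14].

### API

Orientations are given as a unit quaternion [w, x, y, z].
In Python, from station import move_pose, movel, movej, command_gripper, wait, inverse_kinematics, read_camera, camera_info, MotionError, job_done, get_time, get_joint_pos, get_qvel, get_effort, get_tcp_pos, get_ee_rot, get_ft_force, get_ft_torque, get_grip_width, get_finger_force gives the robot as it stands. Calls block until the motion is done:
- move_pose(position, orientation): joint-space move of the TCP to a pose.
- movel(position, frame=None, v=0.15, until_force=None): straight line of the TCP; frame=None keeps the orientation; v is the mean speed in m/s. With until_force (N) it stops when the force on the tool has changed by that much, and returns True; else False.
- movej(angles): joint-space move.
- command_gripper(opening): opening from 0.0 (shut) to 1.0 (fully open); the grip force is fixed at half the most; returns when the fingers have stopped.
- wait(seconds).
- inverse_kinematics(position, orientation): joint angles nearest the present ones, or None.
- read_camera(name): name is "side" or "top" or "wrist"; returns the picture (384x512x3 uint8, red, green, blue); there is no depth.
- camera_info(name): a dict with "intrinsics" (3x3 intrinsics, pixels), "T" (4x4, takes a point from camera to world coordinates); the wrist camera has in their place "tool_from_camera" (4x4, takes a point from camera to tool coordinates, whose origin is the TCP and whose axes are the flange's). Camera axes: x right, y up, looking along -z (the intrinsics and any distortion apply to the point x, -y, -z); pixel columns grow to the right and rows downward; lengths in m; the calibration is good to about 2 mm. A picture is of the moment at which its call begins: read the wrist's pose just before it. camera_info takes no time and is no camera call.
A pose or a line that the arm cannot do raises MotionError and nothing moves.
- job_done(): hands the job in; it is judged then, once.
Readings, each from a call of its own:
- get_time(): time.
- get_joint_pos(): joint angles.
- get_qvel(): joint speeds.
- get_effort(): joint torques, N m.
- get_tcp_pos(): TCP position.
- get_ee_rot(): TCP orientation.
- get_ft_force(): force on the tool from outside, world axes, zero at the start.
- get_ft_torque(): the same for the moment, N m.
- get_grip_width(): opening from 0.0 (shut) to 1.0 (fully open).
- get_finger_force(): force on a finger pad.
Only numpy, scipy, OpenCV 4.12 (cv2) and the standard library are available. Lean on these libraries where they do the work, as an engineer would, in place of code of your own. Each camera call takes 0.05 s, during which the arm holds its last target. There are 200 camera calls.

## Working session

There is one attempt and no reset: what is moved stays moved. The work goes in short steps, each a Python script; the robot and the scene stay as the last script left them, time stands still between calls to the robot, and variables do not carry over. Pictures are saved under pics/ and viewed, at most 10 in all, crops included, and the job is handed in when it is done.

```bash
mkdir -p pics
cat > h.py <<'E'
import numpy as np, cv2
from station import *
from scipy.spatial.transform import Rotation as R
def pose_cam(name):
    i=camera_info(name)
    if name!="wrist": return np.array(i["intrinsics"]),np.array(i["T"]),i
    q=np.array(get_ee_rot()); T=np.eye(4); T[:3,:3]=R.from_quat(q[[1,2,3,0]]).as_matrix(); T[:3,3]=get_tcp_pos()
    return np.array(i["intrinsics"]),T@np.array(i["tool_from_camera"]),i
def ray(K,T,uv,d=None):
    p=cv2.undistortPoints(np.array([[uv]],float),K,d)[0,0]
    return T[:3,3],T[:3,:3]@np.array([p[0],-p[1],-1.])
def onz(K,T,uv,z,d=None):
    o,v=ray(K,T,uv,d); return o+v*(z-o[2])/v[2]
def proj(K,T,P):
    c=np.linalg.inv(T)@np.append(P,1); p=K@np.array([c[0],-c[1],-c[2]]); return p[:2]/p[2]
def snap(name,fn):
    K,T,i=pose_cam(name); im=np.array(read_camera(name))
    cv2.imwrite("pics/"+fn+".png",im[:,:,::-1]); np.savez("pics/"+fn,K=K,T=T,im=im); return K,T,im
def load(fn):
    z=np.load("pics/"+fn+".npz"); return z["K"],z["T"],z["im"]
E
python3 - <<'E'
from h import *
for n in("top","side","wrist"): 
    K,T,im=snap(n,n+"0"); print(n,K.round(1).tolist(),T.round(3).tolist(),[k for k in camera_info(n)], camera_info(n).get("distortion"))
print(get_ee_rot(),get_time())
E
```

```text
top [[418.1, 0.0, 257.3], [0.0, 418.1, 192.3], [0.0, 0.0, 1.0]] [[-0.015, 0.996, -0.085, 0.421], [-1.0, -0.017, -0.026, -0.134], [-0.027, 0.084, 0.996, 1.206], [0.0, 0.0, 0.0, 1.0]] ['intrinsics', 'T'] None
side [[453.0, 0.0, 257.7], [0.0, 453.0, 191.4], [0.0, 0.0, 1.0]] [[0.785, 0.432, -0.443, -0.016], [-0.619, 0.53, -0.579, -0.859], [-0.015, 0.729, 0.684, 0.93], [0.0, 0.0, 0.0, 1.0]] ['intrinsics', 'T'] None
wrist [[267.7, 0.0, 254.7], [0.0, 267.7, 190.0], [0.0, 0.0, 1.0]] [[0.316, -0.904, -0.289, 0.118], [0.949, 0.3, 0.097, 0.62], [-0.001, -0.305, 0.952, 0.384], [0.0, 0.0, 0.0, 1.0]] ['intrinsics', 'tool_from_camera'] None
[-9.76108987e-05  1.60192934e-01  9.87085562e-01 -5.54626972e-04] 0.15
```

View pics/top0.png

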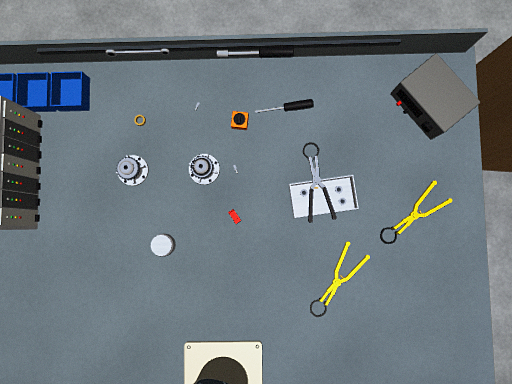

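View pics/side0.png

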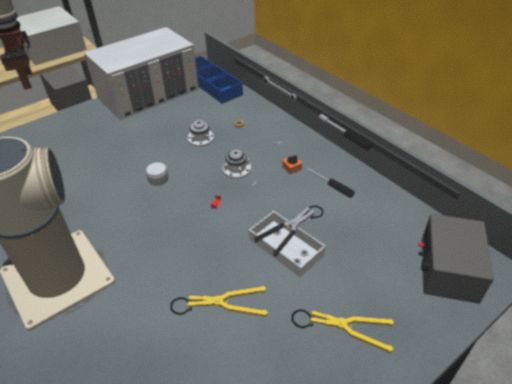

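The top view shows the black-handled pliers across the tray, with the pivot at about (316,183) and the ring at (311,150). The yellow look-alikes are at (415,215) and (338,283). There are two brackets, at (129,169) and (203,168), and I'll enlarge both plus the pliers to tell which one already has its ring.

Run:
```python
from h import *
K,T,im=load("top0")
a=cv2.resize(im[140:195,100:230],None,fx=6,fy=6,interpolation=3)[:, :780]
b=cv2.resize(im[138:228,285:363],None,fx=2.8,fy=2.8,interpolation=3)
Ks,Ts,s=load("side0")
c=cv2.resize(s[110:185,180:260],None,fx=3.2,fy=3.2,interpolation=3)
o=np.zeros((590,780,3),np.uint8); o[:330]=a; o[332:332+b.shape[0],:b.shape[1]]=b; o[332:332+c.shape[0],300:300+c.shape[1]]=c
cv2.imwrite("pics/c1.png",o[:,:,::-1])
for n,uv,z in(("A",(129,169),.05),("B",(203,168),.05),("piv",(316.5,183),.046),("ring",(311,150),.03),("tin",(162,245),.045),("switch",(240,120),.046),("clip",(235,216),.01)): print(n,onz(K,T,uv,z).round(3))
```

```text
A [0.591 0.257 0.05 ]
B [0.59  0.048 0.05 ]
piv [ 0.543 -0.268  0.046]
ring [ 0.639 -0.257  0.03 ]
tin [0.377 0.164 0.045]
switch [ 0.726 -0.057  0.046]
clip [ 0.456 -0.037  0.01 ]
```

View pics/c1.png

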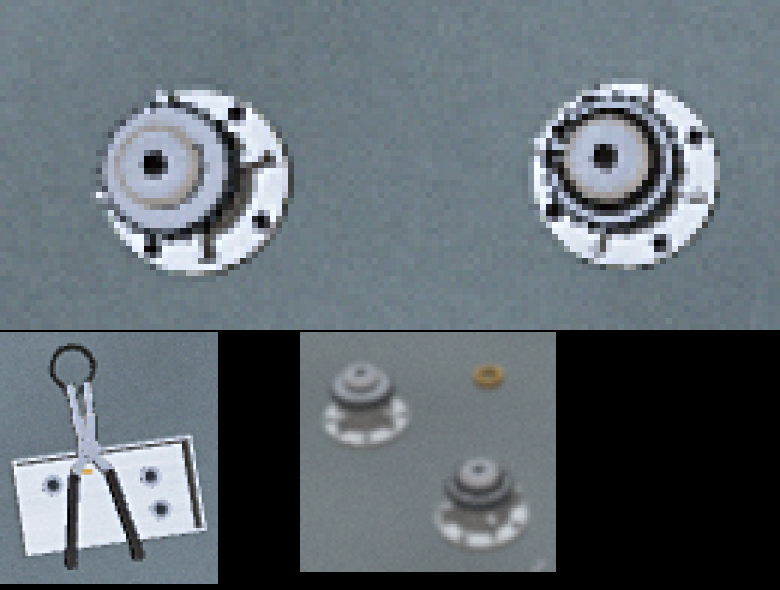

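The left bracket at (129,169) has a bare pale washer and spigot, so it is swivel_open. The right one at (203,168) has a black ring round its spigot, so it is swivel_done. The pliers for the job are the black-handled ones on the tray. Next I'll check the yaw options and move above the grip point for a wrist view.

```bash
cat >> h.py <<'E'
def quat(yaw,flip=0):   # tool z down, tool x along yaw(+pi if flip)
    a=yaw+np.pi*flip; x=np.array([np.cos(a),np.sin(a),0]); z=np.array([0,0,-1.]); M=np.c_[x,np.cross(z,x),z]
    q=R.from_matrix(M).as_quat(); return [float(v) for v in q[[3,0,1,2]]]
E
python3 - <<'E'
from h import *
tc=np.array(camera_info("wrist")["tool_from_camera"]); print(tc.round(3).tolist())
K,T,im=load("top0")
# rough axis from crop: ring centre (73,369)/2.8, pivot (89,455)
f=lambda x,y:(285+x/2.8-.3,138+(y-332)/2.8-.3)
r=onz(K,T,f(73,369),.026);p=onz(K,T,f(89,455),.046); 
yaw=np.arctan2(*(r-p)[[1,0]]); print(r,p,yaw,np.linalg.norm((r-p)[:2]))
g=r[:2]-.131*np.array([np.cos(yaw),np.sin(yaw)]); print("grip",g)
for fl in(0,1):
    for P,y in(([g[0],g[1],.2],yaw),([g[0],g[1],.027],yaw),([.45,.257,.056],0),([.45,.257,.2],0)):
        q=inverse_kinematics([float(v) for v in P],quat(y,fl)); print(fl,P,None if q is None else np.round(q,2))
E
```

```text
[[0.001, 0.952, 0.305, 0.084], [1.0, -0.001, -0.0, 0.0], [-0.0, 0.305, -0.952, -0.162], [0.0, 0.0, 0.0, 1.0]]
[ 0.63679064 -0.25654858  0.026     ] [ 0.54644176 -0.26807307  0.046     ] 0.12687033305070458 0.09108092133999471
grip [ 0.50684352 -0.27312404]
0 [np.float64(0.5068435246719898), np.float64(-0.27312403966646037), 0.2] [-0.51  0.38  1.76 -0.    1.    0.93]
0 [np.float64(0.5068435246719898), np.float64(-0.27312403966646037), 0.027] [-0.51  0.64  1.83 -0.    0.67  0.93]
0 [0.45, 0.257, 0.056] [ 0.5   0.53  1.96 -0.    0.65  2.07]
0 [0.45, 0.257, 0.2] [ 0.5   0.3   1.88 -0.    0.96  2.07]
1 [np.float64(0.5068435246719898), np.float64(-0.27312403966646037), 0.2] [-0.51  0.38  1.76 -0.    1.   -2.21]
1 [np.float64(0.5068435246719898), np.float64(-0.27312403966646037), 0.027] [-0.51  0.64  1.83 -0.    0.67 -2.21]
1 [0.45, 0.257, 0.056] [ 0.5   0.53  1.96 -0.    0.65 -1.07]
1 [0.45, 0.257, 0.2] [ 0.5   0.3   1.88 -0.    0.96 -1.07]
```

Run:
```python
from h import *
move_pose([.52,.255,.2],quat(0)); print(get_time()); snap("wrist","w1")
move_pose([.507,-.273,.2],quat(.127)); print(get_time()); snap("wrist","w2")
a=cv2.imread("pics/w1.png");b=cv2.imread("pics/w2.png")
cv2.imwrite("pics/w12.png",np.vstack([np.hstack([a[:,60:460],b[:,60:460]])]))
```

```text
1.9083
3.8667
```

View pics/w12.png

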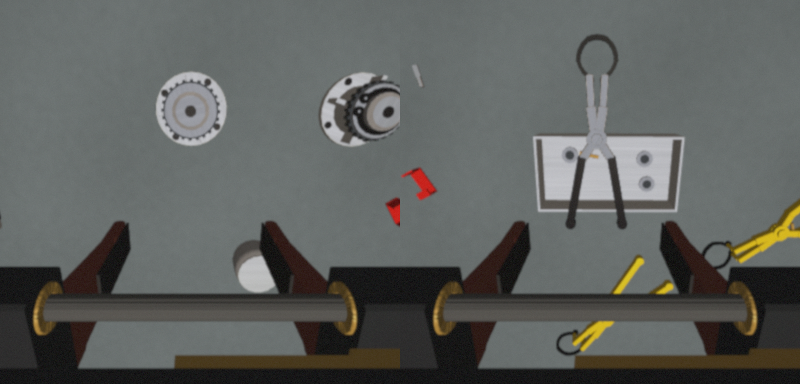

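Wrist views: the empty bracket is at (250,110) in w1 with a bare washer. In w2 the ring is at about (257,55), the pivot at about (256,140) and the handle ends are at (231,223) and (282,223). I'll measure these points with masks.

Run:
```python
from h import *
K,T,im=load("w1"); g=im.mean(2); hsv=cv2.cvtColor(im,cv2.COLOR_RGB2HSV)
def comps(m,x0,y0,x1,y1):
    s=m[y0:y1,x0:x1].astype(np.uint8); n,l,st,c=cv2.connectedComponentsWithStats(s)
    return [(c[i]+[x0,y0],st[i],np.argwhere(l==i)[:,::-1]+[x0,y0]) for i in range(1,n) if st[i,4]>8]
for c,st,p in comps(g<75,238,98,262,122): print("bore",c,st[4],onz(K,T,c,.067))
m=(g>185).astype(np.uint8); 
for c,st,p in comps(g>185,205,60,295,155):
    if st[4]>300: (cc,r)=cv2.minEnclosingCircle(p.astype(np.float32)); print("flange",cc,r,onz(K,T,cc,.01),st[4])
Kt,Tt,it=load("top0"); gt=it.mean(2)
for c,st,p in comps(gt<75,121,162,131,172): print("top bore",c,st[4],onz(Kt,Tt,c,.067))
K,T,im=load("w2"); g=im.mean(2)
for c,st,p in comps(g<62,215,25,300,235):
    if st[4]<60: continue
    print("dark",c,st)
    if st[1]<60:
        cc,r=cv2.minEnclosingCircle(p.astype(np.float32)); print(" ring enc",cc,r,onz(K,T,cc,.026))
    else:
        w=np.array([onz(K,T,q,.046)[:2] for q in p]); vx,vy,x,y=cv2.fitLine(w.astype(np.float32),2,0,.01,.01).ravel(); print(" handle",x,y,np.arctan(vy/vx), w[:,0].min(),w[:,0].max())
```

```text
bore [250.06060606 110.84848485] 66 [0.59775264 0.26090516 0.067     ]
top bore [125.27272727 166.81818182] 11 [0.59493955 0.26138282 0.067     ]
dark [256.23809524  48.6462585 ] [ 22  10  40  39 294]
 ring enc (257.0, 55.894737243652344) 21.484745025634766 [ 0.64342123 -0.2569345   0.026     ]
dark [234.70704846 195.75550661] [ 11 133  18  71 454]
 handle 0.47970378 -0.25023496 -0.05748355 0.43545559128323963 0.5283364443704128
dark [277.27092511 195.83700441] [ 54 134  18  70 454]
 handle 0.48643705 -0.30308518 0.30447745 0.4441092534241072 0.532495231604061
```

Run:
```python
from h import *
q=quat(.1235); g=[.5025,-.2745]
move_pose([*g,.09],q); movel([*g,.0275],v=.08); print(get_time(),get_ft_force())
command_gripper(0.0); print("w",get_grip_width()*88,get_finger_force(),get_time(),get_ft_force())
movel([*g,.10],v=.08); print("w",get_grip_width()*88,get_finger_force(),get_time(),get_ft_force(),get_ft_torque())
K,T,im=snap("wrist","w3"); Ks,Ts,s=snap("side","s3")
o=np.zeros((384,800,3),np.uint8); o[:,:400]=im[:,60:460]; o[:,402:798]=cv2.resize(s[170:280,230:343],(396,384),interpolation=3)
cv2.imwrite("pics/c3.png",o[:,:,::-1])
```

```text
5.3667 [ 0.40838333 -0.41783219  1.02808339]
w 35.01765815212496 30.00737965106964 6.2333 [-2.92203936 -0.65864985  4.84034773]
w 34.66293227051539 29.9986132979393 7.2917 [ 0.09744962  0.74848296 -1.59777629] [-0.01396938  0.18523955 -0.02944597]
```

View pics/c3.png

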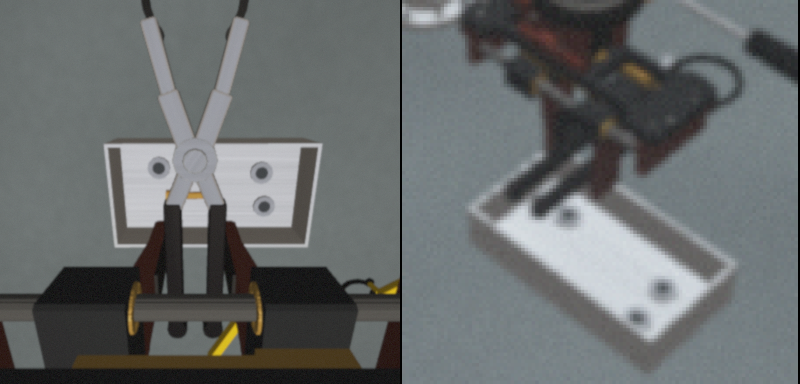

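The pliers are up and squeezed, the pivot is at about (255,160) in the wrist picture and the ring is wide open. Next I'll measure the pliers' pose in the tool frame.

Run:
```python
from h import *
K,T,im=load("w3"); g=im.mean(2).astype(np.uint8)
q=np.array(get_ee_rot());p=np.array(get_tcp_pos());Rt=R.from_quat(q[[1,2,3,0]]).as_matrix()
tool=lambda uv,z:(Rt.T@(onz(K,T,uv,z)-p))*1000
c=cv2.HoughCircles(cv2.resize(g[130:190,225:285],None,fx=4,fy=4,interpolation=3),cv2.HOUGH_GRADIENT,1,40,param1=80,param2=20,minRadius=40,maxRadius=100); 
for x,y,r in c[0][:3]: print("piv",225+x/4,130+y/4,r/4,tool((225+x/4,130+y/4),.125))
# handles midline, rows 210..240
for r in(212,225,240,255,325):
    d=np.where(g[r,215:295]<45)[0]+215; print(r,d.min(),d.max(),tool(((d.min()+d.max())/2,r),.125))
# tips: bright steel at rows 25..130
hs=cv2.cvtColor(im,cv2.COLOR_RGB2HSV)
for r in(24,40,70,90,110):
    row=im[r].astype(int); d=np.where((row[190:320].min(1)>120))[0]+190; print(r,d.min(),d.max(),tool(((d.min()+d.max())/2,r),.119))
# predicted ring pts
for a in np.deg2rad([0,90,180,210,270,150]): print(proj(K,T,Rt@np.array([.138+.026*np.cos(a),.026*np.sin(a),.001])+p).round(0))
```

```text
piv 253.375 160.375 24.575 [ 56.97625497  -0.9822333  -25.7117694 ]
212 225 284 [ 28.27298727  -0.38929757 -25.6831882 ]
225 216 294 [ 20.4619273   -0.10719866 -25.67550381]
240 215 294 [ 11.12744583  -0.38157209 -25.66584742]
255 215 294 [  1.42996368  -0.37720258 -25.65603951]
325 229 280 [-49.3135455   -0.35433845 -25.60471818]
24 201 308 [120.07894341  -0.43383829 -19.77603223]
40 205 303 [113.45486525  -0.66713225 -19.76914985]
70 214 295 [100.43736137  -0.42498814 -19.75616699]
90 220 290 [ 91.29543257  -0.17196709 -19.74711361]
110 222 286 [ 81.75374267  -0.67090753 -19.73707376]
[255. -66.]
[306.  -4.]
[255.  52.]
[231.  45.]
[205.  -4.]
[279.  45.]
```

Run:
```python
from h import *
g=get_tcp_pos(); movel([float(g[0]),float(g[1]),.15],v=.15)
move_pose([.457,.261,.15],quat(0)); movel([.457,.261,.090],v=.1); wait(.3); print(get_time(),get_grip_width()*88,get_finger_force(),get_ft_force())
K,T,t=snap("top","t4");K,T,w=snap("wrist","w4");K,T,s=snap("side","s4")
o=np.zeros((600,800,3),np.uint8)
o[:300,:400]=cv2.resize(t[145:205,90:170],(400,300),interpolation=3); o[:300,400:]=cv2.resize(s[100:160,160:240],(400,300),interpolation=3)
o[300:,:]=cv2.resize(w[0:150,155:355],(800,600),interpolation=3)[:300]
cv2.imwrite("pics/c4.png",o[:,:,::-1])
```

```text
10.8667 34.353859261779455 29.998611509799957 [-0.26635216 -0.06725736 -1.49750727]
```

View pics/c4.png

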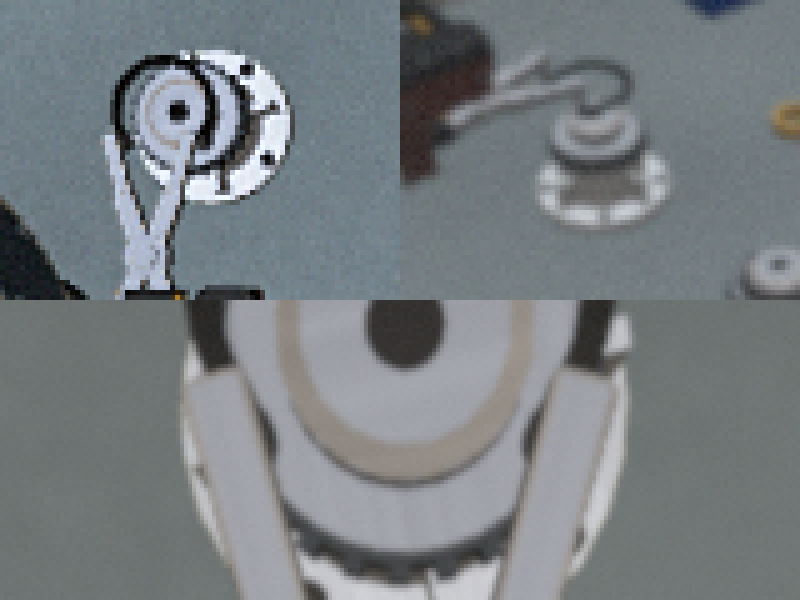

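The top view shows the ring at about (123,166) just over the bore at (125,167), the offset being parallax. In the wrist view the bore lies midway between the tips. I'll fit the ring in the top view to check the fore-aft position.

```bash
cat > fit.py <<'E'
from h import *
from scipy.optimize import least_squares
def ringtop(fn,z,guess,lo=6.,hi=11.):
    K,T,im=load(fn); g=im.mean(2)
    ys,xs=np.where(g<95); 
    P=np.array([onz(K,T,(x,y),z)[:2] for x,y in zip(xs,ys) if abs(x-guess[0])<14 and abs(y-guess[1])<14]); W=np.array([95-g[y,x] for x,y in zip(xs,ys) if abs(x-guess[0])<14 and abs(y-guess[1])<14])
    c=onz(K,T,guess,z)[:2]
    for _ in range(4):
        d=np.linalg.norm(P-c,axis=1); a=np.arctan2(*(P-c).T[::-1])
        k=(abs(d-.026)<.005)&(a>np.deg2rad(-15))&(a<np.deg2rad(150))  # free of collar/tips
        c=least_squares(lambda c:np.sqrt(W[k])*(np.linalg.norm(P[k]-c,axis=1)-.026),c,loss='soft_l1',f_scale=.01).x
    return c,k.sum()
def bore(fn,guess,z=.067):
    K,T,im=load(fn); g=im.mean(2); x,y=guess; s=np.clip(110-g[y-4:y+5,x-4:x+5],0,None); v,u=np.mgrid[y-4:y+5,x-4:x+5]
    uv=((s*u).sum()/s.sum(),(s*v).sum()/s.sum()); return onz(K,T,uv,z)[:2],uv
E
python3 - <<'E'
from fit import *
print(ringtop("t4",.089,(123,166)),bore("t4",(125,167)), get_tcp_pos())
K,T,w=load("w4"); g=w.mean(2); s=np.clip(100-g[0:25,235:275],0,None); v,u=np.mgrid[0:25,235:275]
uv=((s*u).sum()/s.sum(),(s*v).sum()/s.sum()); print("wrist bore",uv,onz(K,T,uv,.067))
for r in (20,25,30):
    d=np.where(g[r,195:315]>0)[0]; row=w[r].astype(int); print(r,[int(i) for i in range(196,315) if abs(g[r,i]-g[r,i-1])>25])
E
```

```text
(array([0.59360363, 0.26247565]), np.int64(73)) (array([0.59480938, 0.26157167]), (np.float64(125.20464344941958), np.float64(166.8660033167496))) [0.45708267 0.26107857 0.09023702]
wrist bore (np.float64(255.81390526967712), np.float64(6.9277001373293485)) [0.59697175 0.2609239  0.067     ]
20 [201, 311, 312]
25 [218, 220, 290, 312]
30 [200, 219, 220, 222, 223, 287, 288, 290, 291, 308, 311, 312]
```

Run:
```python
from fit import *
p=[.458,.2608]
print(movel([*p,.072],v=.05,until_force=4),get_tcp_pos(),get_ft_force())
print(movel([*p,.0635],v=.03,until_force=4),get_tcp_pos(),get_ft_force(),get_ft_torque(),get_time()); wait(.2)
K,T,t=snap("top","t5");K,T,w=snap("wrist","w5");K,T,s=snap("side","s5")
print(ringtop("t5",.0625,(124,167)),bore("t5",(125,167)))
o=np.zeros((600,800,3),np.uint8)
o[:300,:400]=cv2.resize(t[145:205,90:170],(400,300),interpolation=3); o[:300,400:]=cv2.resize(s[100:160,160:240],(400,300),interpolation=3)
o[300:,:]=cv2.resize(w[0:75,155:355],(800,300),interpolation=3)
cv2.imwrite("pics/c5.png",o[:,:,::-1])
```

```text
False [0.45774247 0.26064532 0.07150008] [-0.01746325  0.21903992 -1.57803935]
False [0.45787428 0.26076042 0.06333671] [-0.45239185 -0.25123705 -1.26507885] [0.00133951 0.17624754 0.01167468] 11.9583
(array([0.59456826, 0.26250335]), np.int64(56)) (array([0.59504233, 0.26176778]), (np.float64(125.1355187563366), np.float64(166.78404866508956)))
```

View pics/c5.png

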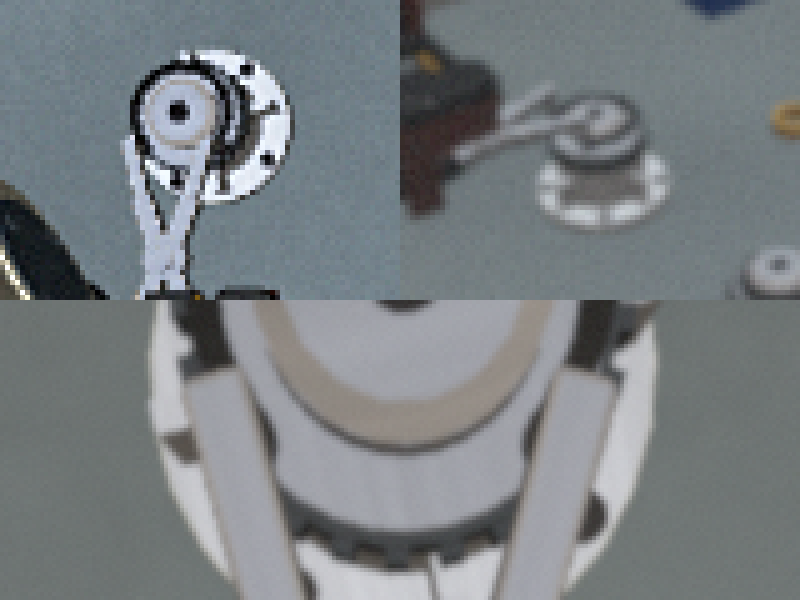

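The ring is concentric with the spigot end, within about 1 mm in the top view and with no contact force. I'll lower it gently onto the washer.

Run:
```python
from fit import *
p=[.4582,.2606]
print(movel([*p,.0575],v=.015,until_force=2.5),get_tcp_pos(),get_ft_force())
print(movel([*p,.0535],v=.008,until_force=2),get_tcp_pos(),get_ft_force(),get_ft_torque(),get_time()); wait(.4)
print(get_tcp_pos(),get_ft_force(),get_finger_force(),get_grip_width()*88)
K,T,t=snap("top","t6");K,T,w=snap("wrist","w6");K,T,s=snap("side","s6")
print(ringtop("t6",.0545,(124,167)),bore("t6",(125,167)))
o=np.zeros((600,800,3),np.uint8)
o[:300,:400]=cv2.resize(t[145:205,90:170],(400,300),interpolation=3); o[:300,400:]=cv2.resize(s[100:160,160:240],(400,300),interpolation=3)
o[300:,:]=cv2.resize(w[0:75,155:355],(800,300),interpolation=3)
cv2.imwrite("pics/c6.png",o[:,:,::-1])
```

```text
False [0.45815917 0.26057946 0.0573959 ] [-0.50802822 -0.29012779 -2.06799972]
True [0.45809701 0.26054459 0.05462177] [0.97207356 0.86334262 0.52313889] [-0.00755212 -0.13517138 -0.02189251] 13.25
[0.45790287 0.26045596 0.05447763] [ 2.10474723 -0.14779841  1.57329408] 29.992162585258484 34.70743103647366
(array([0.5953597 , 0.26268975]), np.int64(60)) (array([0.59503566, 0.26180814]), (np.float64(125.12105798575789), np.float64(166.78670735842655)))
```

View pics/c6.png

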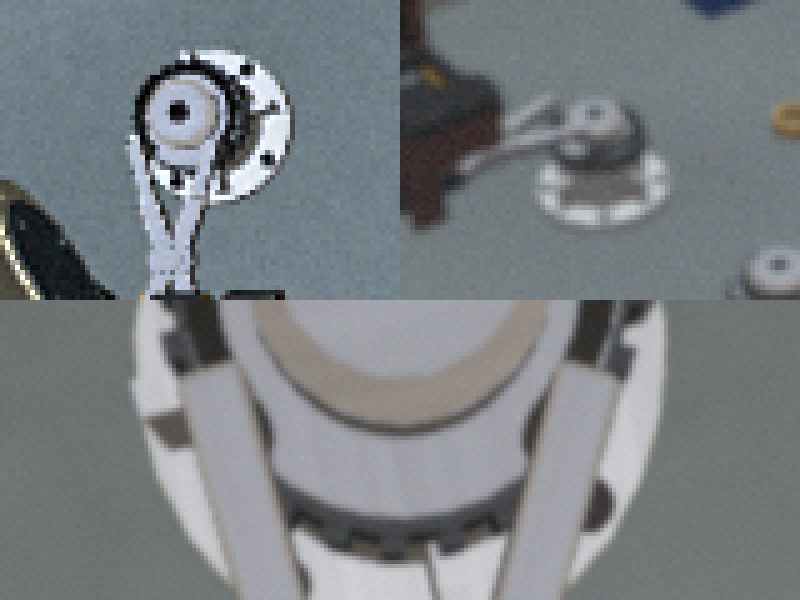

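The ring lies concentric on the washer, within about 1 mm, with about 3 N of contact. The contact height matches a level ring and the handles are squeezed to the stop.

```bash
python3 -c "
from station import *
wait(.3); print(get_ft_force(),get_time()); print(job_done())"
```

```text
[2.51227392 0.31141335 0.65414568] 14.1
the job is handed in; nothing more can be done
None
```

I handed the job in at about 14 s: the pliers are still gripped with the handles squeezed to the stop, and the open ring is round the empty groove, resting on the washer with about 3 N and within about 1 mm of the spigot's axis; the hand-in call gave no verdict.

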